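# Move a specimen holder from the loading dock to the scanning stage

## Task

The specimen holder is latched in the rail of the loading dock. Press down the dock's catch pad so that the holder springs loose, slide it back out of the rail and lift it off, then slide it into the empty rail of the scanning stage until that catch clicks and holds it by itself, and let go. Work gently: do not lean on the catch, tear the holder against it or ram the end stop, and leave everything else on the bench as it stands.

Things in the scene. Friction and masses are not known exactly. Their poses are not given: they have to be found in the camera images.
- holder: Specimen holder, loose, 0.13 to 0.25 kg: black plate 80 (x) x 60 (y) x 8 mm, origin at the centre of its underside, z up, +x towards the nose, the end that enters the rail first. On it a round copper-coloured chuck, 40 mm across, 6 mm high, centred at x = +14, and an upright fin to grip. Under the chuck a window through the plate (x = +6 to +28, y = -8 to +8) takes the catch tooth.
- holder_grip (a point): Point on the holder's fin to pinch from above: x = -15, y = 0, 35 mm above the underside. The fin is 10 mm thick in x (pinch along the holder's x), 36 mm wide in y, its top 50 mm above the underside.
- dock: Loading dock, fixed: dark base plate 190 x 150 x 16 mm without knobs with a rail in which the holder starts latched. Origin on the bench under the rail's middle line, z up, +x the push-in direction. Steel runners (x = -100 to +70) carry the holder's underside at z = 40. Latched, the holder's origin is at x = 0; a rubber end stop is met at x = +2.5. All measures in mm.
- dock_lips (a point): Start of the dock's lips: point x = -2, y = 0, z = 49 in the dock's frame. From here to x = +70 lips 4 mm thick over the side walls reach in to 26.5 mm from the middle line and hold the plate down (1.2 mm play). The holder can be lifted out or lowered in only while its origin is behind x = -44.
- dock_pad (a point): Centre of the top of the dock's catch pad: black, 30 (x) x 28 (y) mm, at x = +25, y = +64 in the dock's frame, top 58 mm above the bench when up. Pressed straight down 5 mm or more it frees the holder; it bottoms at 10 mm. The spring takes 2 to 4 N, the rubbing tooth up to 8 N more.
- stage: Scanning stage, fixed: the same base plate but with two black knobs on its -y side; its rail is empty at the start. Frame, rail, walls, lips, catch and ejector are as on the dock, but the stop block (end stop, catch and ejector together) is clamped d = 0 to 22 mm deeper; d differs each time and is not given: feel for it. Latched, the holder's origin is at x = d; end stop at x = d + 2.5.
- stage_mouth (a point): Open mouth of the stage's rail: x = -52, y = 0, z = 40 in the stage's frame; the holder's origin comes here when it is lowered in, before it is slid in. Side walls (top z = 49) are 75 mm apart from x = -100 to -46, then narrow to 63 mm apart at x = -16 and run straight to x = +70; the dock's do the same.
- stage_lips (a point): Start of the stage's lips: point x = -2, y = 0, z = 49 in the stage's frame; otherwise as the dock's lips. Sliding the holder in takes 3 to 6 N, up to about 20 N while the nose rides over the tooth and the ejector is pushed in; at the click the pad beside the rail jumps up again and the ejector alone pushes back with 5 to 6 N; from the rubber end stop on it climbs by 6 N per mm.
- dock_catch (a joint): How far the dock's catch is pressed down (m): 0 up, 0.010 bottom. Its steel tooth, 4 mm high, between the runners, is clear of the holder from about 0.004.
- stage_catch (a joint): The same for the stage's catch. The nose of an entering holder pushes the tooth down to about 0.004 by its ramp; it returns to 0 at the click, when it pops up in the holder's window.
- dock_ejector (a joint): How far the dock's ejector, two sprung steel prongs at the end of the rail, is pushed in (m): 0.022 with the holder latched, 0 fully out, 0.0245 at the end stop. Released, it pushes the holder back up to 22 mm, still partly under the lips.
- stage_ejector (a joint): The same for the stage's ejector: 0 at the start; the holder meets it 22 mm before it latches; 0.022 when latched, 0.0245 at the end stop.
- objective: Bystander to leave alone: a steel microscope objective, upright cylinder 34 mm across, 45 mm high; origin at its underside or, for the lying tools, on its axis.
- driver: Bystander to leave alone: a screwdriver lying flat, 160 mm long; origin at its underside or, for the lying tools, on its axis.
- solvent: Bystander to leave alone: a white-capped bottle, 48 mm across, 110 mm high; origin at its underside or, for the lying tools, on its axis.
- wafer_box: Bystander to leave alone: a flat clear round wafer box, 82 mm across, 24 mm high; origin at its underside or, for the lying tools, on its axis.
- screw_tray: Bystander to leave alone: a shallow aluminium tray, 90 x 70 x 25 mm; origin at its underside or, for the lying tools, on its axis.
- key: Bystander to leave alone: a small wrench lying flat, 120 mm long; origin at its underside or, for the lying tools, on its axis.
- clamp: Bystander to leave alone: a small aluminium clamp with a screw, 50 x 25 x 24 mm; origin at its underside or, for the lying tools, on its axis.
Things that resemble listed ones, but are neither listed nor needed, are in the scene too. What is shaped like the dock but red is not meant.

How it is judged:
By the outcome, as a careful person would: the job done as asked, in the order asked, and still so for the second after the job is handed in, with the robot touching nothing.
It also fails if it takes over 67 s, if anything falls off the work surface, if the arm or the gripper's body presses on something with over 40 N, if the wrist force passes 120 N, or if a joint passes its speed limit or range.

## Robot

A 6-joint arm with a two-finger parallel gripper is mounted at the origin on the work surface. World frame = base frame: x ahead of the robot, y to its left, z up, the work surface at z = 0. Lengths are in m, angles in rad, forces in N, time in s.
With the tool pointing down it reaches from about 0.275 to 0.85 m from the base axis. Payload 19 kg.
Tool frame: the origin (TCP) lies at the very end of the fingers, on their centre line; the grasp point (between the pads) lies 19 mm behind it; z points along the fingers, y is the line along which they close (so a half turn about z gives the same grasp; the last joint's range is limited). The gripper opens to 85 mm and grips with 20 to 120 N. Pads are 22 mm wide; open, the fingers measure 114 mm over their backs; the gripper's body (76 mm by 85 mm) begins 54 mm behind the grasp point. The pads swing forward as they close: fully open they stand 13 mm farther back than shut.
Start: joints at [1.079, 0.15, 1.437, -0, 1.554, -0.134], TCP at [0.201, 0.539, 0.205] pointing down, gripper open.
Joint ranges: [-2.8, 2.8], [-0.68, 2.1], [0.12, 2.68], [-1.39, 4.53], [0.16, 2.79], [-2.81, 2.81]. Speed limits (rad/s): [1.89, 1.89, 2.22, 3.01, 3.01, 3.01].

## Interface

Orientations are given as a unit quaternion [w, x, y, z].
In Python, from rig import r gives the robot as it stands.
- The arm moves only by the shell command python3 -m crank FILE [OPENING] [FORCE], which reads ROWS from the file FILE. ROWS is a JSON list of rows, 1 to 12 of them, each of 4 numbers: dx, dy, dz in m, then a turn about the tool's z in rad; each row is the pose to reach, as a shift and turn from the pose commanded when the command began, along the tool's axes at that moment; what a row does not reach only later rows make up. A row lasts 1/12 s, in which the tool goes at most 0.0417 m and 0.125 rad, less where a joint would pass 70% of its speed; a pose out of reach is approached as far as the arm can. OPENING is the finger opening in m, set as the command begins (- or left out keeps the last). The fingers move at their own pace and stop on an object; FORCE is the grip in N (left out, the last holds). Time passes only in rows, so rows that do not move let the fingers close. It prints the time, the measured TCP pose, the force, the opening and the grip force at its end. Input that does not fit is refused with a message, and nothing moves.
- r.state(): the state, without advancing time (a new reading comes with each control period).
- r.get_image(name): name is "side" or "top"; returns a dict with "pixels" (400x640x3 uint8, red, green, blue), "vertical_fov" (degrees; the focal length in pixels is half the picture's height over the tangent of half this angle, whatever the lens; pixels are square), "cx", "cy" (the principal point, pixels), "rvec" (rotation vector, rad) and "tvec" (3), from world to camera coordinates, as OpenCV has them. Camera axes: x right, y down, z forward; pixel columns grow to the right and rows downward; lengths in m; the calibration is good to about 2 mm. A picture is of the moment at which its call begins. There is no depth.
- r.job_done(): hands the job in; it is judged then, once.
The state is a dict: "clock": time; "qpos": joint angles; "joint_vel": joint speeds; "joint_torque": joint torques, N m; "ee_pos": TCP position; "tcp_rot": TCP orientation; "force": force on the tool from outside, world axes, zero at the start; "ft_torque": the same for the moment, N m; "opening": finger opening in m; "grasp_force": force on a finger pad.
Only numpy, scipy, OpenCV 4.12 (cv2) and the standard library are available. Lean on these libraries where they do the work, as an engineer would, in place of code of your own. Each camera call takes 0.05 s, during which the arm holds its last target. There are 200 camera calls.

## Working session

There is one attempt and no reset: what is moved stays moved. The work goes in short steps, Python scripts to look and compute and a shell command to move; the robot and the scene stay as the last step left them, time stands still between calls to the robot, and variables do not carry over. Pictures are saved under pics/ and viewed, at most 10 in all, crops included, and the job is handed in when it is done.

```bash
mkdir -p pics; cat > h.py <<'E'
import numpy as np,cv2
from rig import r
def cam(n):
    d=r.get_image(n);return d
def K(d):
    f=200/np.tan(np.radians(d["vertical_fov"])/2);return np.array([[f,0,d["cx"]],[0,f,d["cy"]],[0,0,1.]])
def proj(d,P): 
    return cv2.projectPoints(np.float64(P).reshape(-1,3),np.float64(d["rvec"]),np.float64(d["tvec"]),K(d),None)[0][:,0]
def back(d,uv,z):
    R=cv2.Rodrigues(np.float64(d["rvec"]))[0];c=-R.T@np.float64(d["tvec"])
    v=R.T@np.linalg.inv(K(d))@np.array([uv[0],uv[1],1.]);return c+v*(z-c[2])/v[2]
E
python3 - <<'E'
from h import *
import pickle
for n in("top","side"):
    d=cam(n);pickle.dump(d,open(n+".pkl","wb"));print(n,{k:v for k,v in d.items() if k!="pixels"})
    cv2.imwrite(f"pics/{n}0.png",d["pixels"][:,:,::-1])
s=r.state();print(s)
E
ls
```

```text
top {'vertical_fov': 46.49372162425826, 'cx': 311.129230967168, 'cy': 199.67328727091223, 'rvec': array([ 2.14507704, -2.13178783,  0.20808317]), 'tvec': array([0.13857534, 0.56198116, 1.29218528])}
side {'vertical_fov': 46.05996135793595, 'cx': 317.80051793055986, 'cy': 196.7094672722435, 'rvec': array([ 2.04644959, -0.37537073,  0.18826039]), 'tvec': array([-0.44969234,  0.24164491,  1.18350021])}
{'clock': 0.1, 'qpos': array([ 1.07900260e+00,  1.50942741e-01,  1.43793424e+00, -7.27402232e-06,
        1.55378637e+00, -1.34010137e-01]), 'joint_vel': array([-0.00100599,  0.00013766, -0.00175809,  0.00053832, -0.0005486 ,
        0.00057148]), 'joint_torque': array([ 4.74626097e-03, -7.14376259e+01, -5.71797001e+01, -3.15715133e-04,
        6.96573741e-03, -1.51328741e-04]), 'ee_pos': array([0.20127837, 0.53836846, 0.20464829]), 'tcp_rot': array([-1.61330881e-04,  1.77939076e-01,  9.84041360e-01, -5.10471415e-04]), 'force': array([ 0.91181417, -1.28585392,  0.20061921]), 'ft_torque': array([-0.0062196 , -0.02455955,  0.03046175]), 'grasp_force': 0.0, 'opening': 0.08552757293615226}
h.py
pics
side.pkl
top.pkl
```

View pics/top0.png

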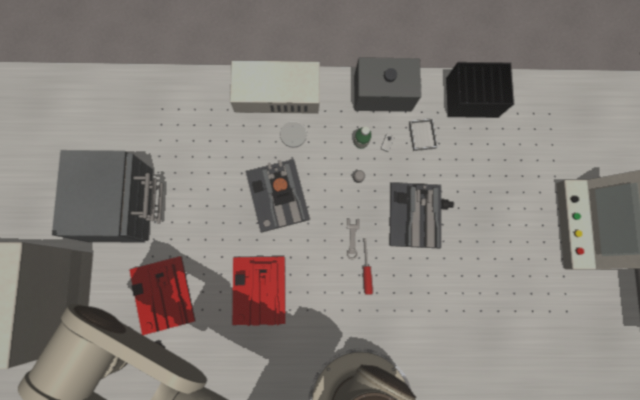

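View pics/side0.png

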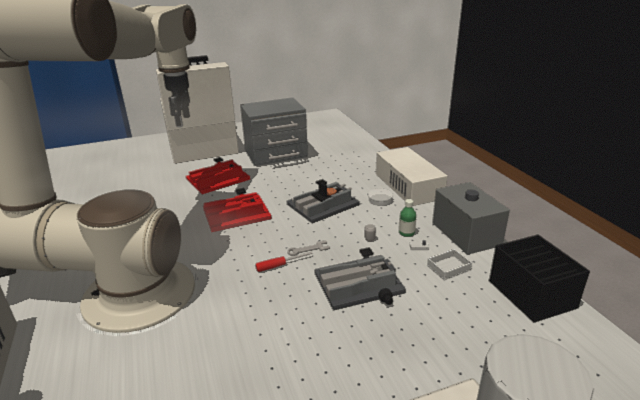

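```bash
python3 - <<'E'
import pickle,cv2
d=pickle.load(open("top.pkl","rb"))["pixels"][:,:,::-1]
a=cv2.resize(d[150:240,235:320],None,fx=4.6,fy=4.6,interpolation=cv2.INTER_CUBIC)
b=cv2.resize(d[170:260,375:460],None,fx=4.6,fy=4.6,interpolation=cv2.INTER_CUBIC)
m=cv2.hconcat([a,b]);m=cv2.convertScaleAbs(m,alpha=1.5,beta=10)
cv2.imwrite("pics/crop1.png",m);print(m.shape)
E
```

```text
(414, 782, 3)
```

View pics/crop1.png

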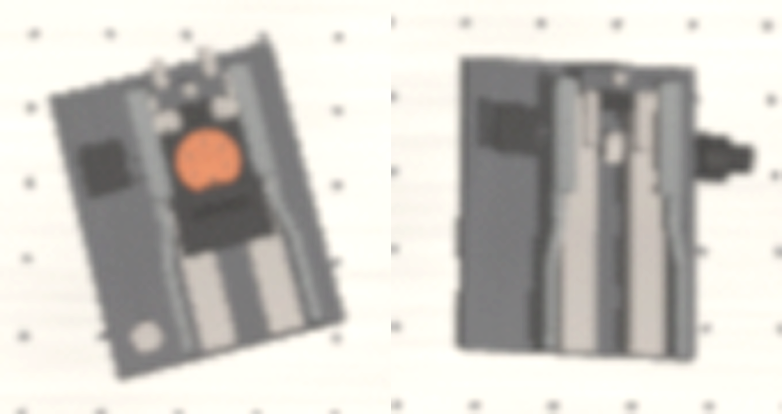

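Crop shows the dark dock (left, with the black plate and copper chuck at top-pixel ≈(280,185), pad ≈(258,186)) and the stage (right, knobs on its -y side at ≈(447,204), empty rail). The two red look-alikes at (162,295) and (259,290) are decoys. Now I'll fit the poses and check with an overlay.

```bash
cat > fit.py <<'E'
from h import *
import pickle
from scipy.optimize import least_squares
D=pickle.load(open("top.pkl","rb"));S=pickle.load(open("side.pkl","rb"))
def px(o,p,ox=0): p=np.array(p,float);p[:,0]-=ox;return (p+.5)/4.6-.5+o
cd=px([235,150],[(50,97),(267,38),(343,320),(118,380),(208,160),(105,167),(253,340)])
cs=px([375,170],[(461,58),(694,67),(693,358),(458,347),(500,125),(613,353),(619,130)],391)
def corners(x0,y0): return [(x0+95,y0+75,16),(x0+95,y0-75,16),(x0-95,y0-75,16),(x0-95,y0+75,16)]
def W(p,P):
    P=np.array(P,float)/1000;c,s=np.cos(p[2]),np.sin(p[2])
    return np.c_[p[0]+c*P[:,0]-s*P[:,1],p[1]+s*P[:,0]+c*P[:,1],P[:,2]]
def res(q):
    x0,y0=q[6]*1000,q[7]*1000
    pd=corners(x0,y0)+[(14,0,54),(25,64,58),(-100,0,40)]
    ps=corners(x0,y0)+[(25,64,58),(-100,0,40),(30,0,53)]
    w=np.array([1,1,1,1,1,1,1.])
    return np.r_[(proj(D,W(q[:3],pd))-cd).ravel(),(proj(D,W(q[3:6],ps))-cs).ravel()]
if __name__=="__main__":
    a=back(D,cd[4],.054);b=back(D,cs[5],.04)
    o=least_squares(res,[a[0],a[1],.25,b[0]+.1,b[1],0,0,.02],loss="soft_l1",f_scale=.5)
    np.set_printoptions(precision=4,suppress=True);print(o.x);print(res(o.x).reshape(-1,2).round(2))
    np.save("q.npy",o.x)
    x0,y0=o.x[6]*1000,o.x[7]*1000
    def ov(d,c0,sz,k,f):
        im=cv2.resize(d["pixels"][c0[1]:c0[1]+sz[1],c0[0]:c0[0]+sz[0],::-1],None,fx=k,fy=k,interpolation=cv2.INTER_CUBIC)
        im=cv2.convertScaleAbs(im,alpha=1.4,beta=10)
        def pl(p,P,col):
            u=((proj(d,W(p,P))-c0+.5)*k-.5).astype(int);cv2.polylines(im,[u.reshape(-1,1,2)],True,col,1)
        for i,p in enumerate((o.x[:3],o.x[3:6])):
            pl(p,corners(x0,y0),(0,255,0))
            pl(p,[(10,50,58),(40,50,58),(40,78,58),(10,78,58)],(0,0,255))
            for s in(1,-1): pl(p,[(-2,26.5*s,53),(70,26.5*s,53)],(255,0,255))
            pl(p,[(-100,0,40),(70,0,40)],(255,255,0))
            if i==0: pl(p,[(-20,-18,90),(-10,-18,90),(-10,18,90),(-20,18,90)],(0,255,255)); pl(p,[(14+20*np.cos(t),20*np.sin(t),54) for t in np.linspace(0,6.2,20)],(255,0,0))
        return im
    A=ov(D,np.array([235,150]),(225,100),3.5,0);B=ov(S,np.array([275,165]),(225,145) if 0 else (150,145),0 or 3.5,0)
    cv2.imwrite("pics/ovT.png",A);cv2.imwrite("pics/ovS.png",B);print(A.shape,B.shape)
E
python3 fit.py
```

```text
[ 0.5909  0.2288  0.265   0.5319 -0.181  -0.0398 -0.0063  0.0161]
[[-0.97  0.02]
 [ 0.73  0.49]
 [ 0.53  0.09]
 [-0.44  0.11]
 [ 0.02 -0.14]
 [-0.28 -0.04]
 [ 0.26 -0.62]
 [ 0.26 -0.88]
 [-0.26 -0.45]
 [ 0.24  0.09]
 [-0.04  0.12]
 [ 3.61  3.57]
 [-0.43 -0.84]
 [-0.47  2.12]]
(350, 788, 3) (508, 525, 3)
```

```bash
sed -i 's/(500,125)/(518,125)/; s/ps=corners(x0,y0)+\[(25,64,58)/ps=corners(x0,y0)+[(25+q[8]*1000,64,58)/; s/(30,0,53)\]$/(30+q[9]*1000,0,53)]/; s/-b\[0\]//; s/,0,0,.02\]/,0,0,.02,.01,0]/' fit.py; python3 fit.py; python3 -c "
import cv2,numpy as np
a=cv2.imread('pics/ovT.png');b=cv2.imread('pics/ovS.png')
cv2.imwrite('pics/ovS.png',b)"
```

```text
[ 0.5902  0.2284  0.2653  0.5296 -0.1818 -0.0399 -0.0049  0.0168  0.0127
  0.0085]
[[-1.22 -0.13]
 [ 0.47  0.33]
 [ 0.28 -0.09]
 [-0.68 -0.05]
 [ 0.13  0.1 ]
 [-0.17  0.21]
 [ 0.39 -0.38]
 [ 0.29 -0.63]
 [-0.22 -0.19]
 [ 0.27  0.37]
 [-0.02  0.39]
 [ 0.03  0.  ]
 [-0.14 -0.06]
 [-0.17 -0.  ]]
(350, 788, 3) (508, 525, 3)
```

View pics/ovT.png

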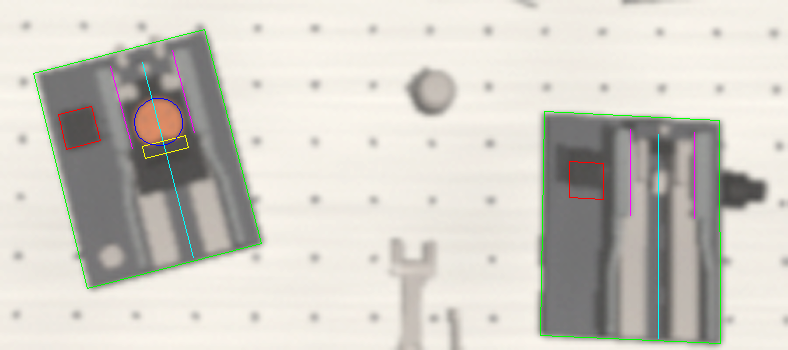

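View pics/ovS.png

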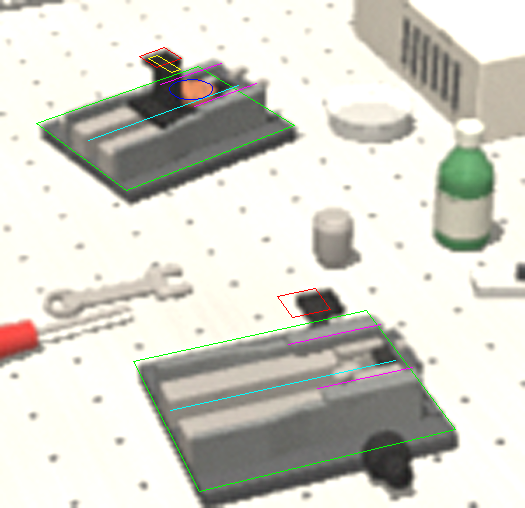

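```bash
cat >> h.py <<'E'
from scipy.spatial.transform import Rotation as Ro
q=np.load("q.npy")
DK,ST=q[:3],q[3:6]
def W(p,P):
    x,y,z=np.array(P,float)/1000;c,s=np.cos(p[2]),np.sin(p[2]);return np.array([p[0]+c*x-s*y,p[1]+s*x+c*y,z])
def delta(p,P):
    "tool-axes shift + turn to TCP at P(mm) of fixture p, tool y along fixture x"
    s=r.state();w=s["tcp_rot"];R=Ro.from_quat([w[1],w[2],w[3],w[0]]).as_matrix()
    d=R.T@(W(p,P)-s["ee_pos"]);a=np.arctan2(R[1,1],R[0,1])-p[2]
    print("t",s["clock"],"delta",d.round(4),"turn",round(a,4),"F",s["force"].round(1))
    # tcp in fixture frame
    e=s["ee_pos"];c,n=np.cos(p[2]),np.sin(p[2]);v=e[:2]-p[:2]
    print("tcp in fixture mm",(1000*np.array([c*v[0]+n*v[1],-n*v[0]+c*v[1],e[2]])).round(1))
E
python3 -c "
from h import *
delta(DK,(25,64,90))"
```

```text
t 0.1 delta [-0.4558 -0.0874  0.1147] turn 0.9477 F [ 0.9 -1.3  0.2]
tcp in fixture mm [-294.   401.1  204.6]
```

```bash
echo '[[-0.0417,-0.008,0,0.12],[-0.083,-0.016,0,0.24],[-0.125,-0.024,0,0.36],[-0.167,-0.032,0,0.48],[-0.208,-0.04,0,0.6],[-0.25,-0.048,0,0.72],[-0.29,-0.056,0.02,0.84],[-0.33,-0.064,0.04,0.948],[-0.37,-0.072,0.06,0.948],[-0.41,-0.08,0.08,0.948],[-0.4558,-0.0874,0.1,0.948],[-0.4558,-0.0874,0.1147,0.948]]' > mv.in && python3 -m crank mv.in 0 40
python3 -c "
from h import *
delta(DK,(25,64,62))"
```

```text
clock: 1.1
ee_pos: [0.6007, 0.295, 0.0906]
tcp_rot: [0.001, 0.608, 0.794, 0.001]
force: [0.4, -0.3, 0.3]
opening: 0.0001
grasp_force: 0.0
t 1.1 delta [ 0.0025 -0.0027  0.0286] turn -0.0017 F [ 0.4 -0.3  0.3]
tcp in fixture mm [27.6 61.5 90.6]
```

```bash
echo '[[0,0,0.02,0],[0,0,0.02,0],[0,0,0.02,0]]' > mv.in && python3 -m crank mv.in 
python3 - <<'E'
from h import *
delta(DK,(25,64,54))
ims=[]
e=r.state()["ee_pos"]
for n,c0 in(("top",(235,140)),("side",(280,150))):
    d=cam(n);im=d["pixels"][c0[1]:c0[1]+95,c0[0]:c0[0]+95,::-1]
    im=cv2.resize(im,None,fx=4.1,fy=4.1,interpolation=cv2.INTER_CUBIC);im=cv2.convertScaleAbs(im,alpha=1.4,beta=10)
    for P,c in((e,(0,255,0)),(W(DK,(25,64,58)),(0,0,255))):
        u=(proj(d,P)[0]-c0+.5)*4.1-.5;cv2.drawMarker(im,tuple(int(v) for v in u),c,0,14,1)
    ims.append(im)
cv2.imwrite("pics/a.png",cv2.hconcat(ims))
E
```

```text
clock: 1.35
ee_pos: [0.597, 0.2969, 0.0696]
tcp_rot: [-0.001, 0.608, 0.794, -0.001]
force: [-0.8, -0.4, 0.9]
opening: 0.0001
grasp_force: 0.0
t 1.35 delta [-0.0002  0.0006  0.0156] turn -0.0006 F [-0.8 -0.4  0.9]
tcp in fixture mm [24.5 64.3 69.6]
```

View pics/a.png

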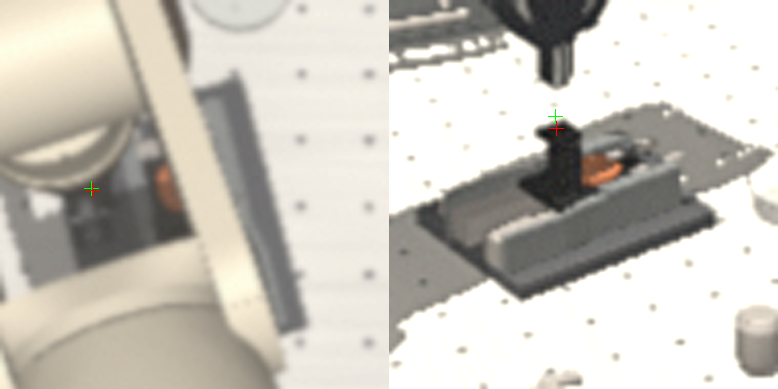

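```bash
python3 - <<'E'
from h import *
import pickle
S=pickle.load(open("side.pkl","rb"))
print("open start TCP px",proj(S,[.20128,.53837,.20465]))
print(S["pixels"][95:135,168:196,1].astype(int)[::2])
d=cam("side");e=r.state()["ee_pos"];u=proj(d,e)[0];print(u)
c=int(round(u[0]));print(d["pixels"][150:190,c-8:c+9,1].astype(int))
E
```

```text
open start TCP px [[184.64141828 132.8805391 ]]
[[129 129 131 101  61  46  49  51  53  52  48  46  43  45  47  48  48  46
   47  43  55 115 130 128 126 126 124 126]
 [106  78  82 108 120 114  89  74  57  48  50  47  49  49  50  47  49  51
   52  49  48  81 119 127 126 126 126 128]
 [100  62  52  71  77  73  61  55  53  51  49  51  51  53  55  52  54  54
   53  55  52  67 117 130 129 129 128 127]
 [113  74  53  64  74  75  64  59  56  57  54  55  55  58  56  53  59  59
   57  58  59  64 115 129 128 129 129 129]
 [130  90  55  57  62  64  71  62  60  57  57  57  58  61  58  60  61  58
   61  57  62 109 128 129 127 128 129 128]
 [132  95  60  56  60  58  62  62  64  59  61  60  64  67  63  61  62  62
   59  56  70 116 131 130 130 130 128 129]
 [129 102  71  61  62  64  65  65  64  61  61  61  63  66  63  59  63  61
   60  60  95 125 131 129 130 129 127 128]
 [130 117  80  61  65  63  62  67  67  62  60  61  59  61  60  60  62  61
   62  58  68 118 133 131 128 129 129 127]
 [129 131  91  61  62  61  66  98  98  74  60  59  63 100  87  65  62  62
   59  59  64 109 129 130 128 128 129 129]
[... 3457 characters left out ...]
197 193 158 137 121  82  62  44  26  55 100 151 188 157 131]
 [195 194 195 147  83  59  43  25  16  16  14  15  33  76 105 100  95]
 [191 195 195 128  50  11  13  12  17  15  18  22  23  26  36  82  93]
 [145 179 193 157 100  51  21  16  22  24  25  24  23  18  36  85  97]
 [179 189 194 191 183 141  70  19  18  17  24  23  22  27  51  95 107]
 [193 194 196 197 197 192 118  38  21  20  20  22  27  29  50 102 114]
 [194 195 195 194 156 134  84  28  14  19  22  17  27  14  36  96  99]
 [194 193 155 129 106  99  64  23  19  19  25  22  24  19  27  67  72]
 [129 128 107  96  96  97  64  31  17  17  21  22  20  21  24  50  57]
 [ 92  94  93  83  70  69  49  25  22  16  20  22  25  21  24  48  55]]
```

```bash
echo '[[0,0,0.006,0],[0,0,0.012,0],[0,0,0.012,0],[0,0,0.012,0]]' > mv.in && python3 -m crank mv.in; echo '[[0,0,0.002,0],[0,0,0.004,0],[0,0,0.004,0]]' > mv.in && python3 -m crank mv.in
```

```text
clock: 1.83
ee_pos: [0.5973, 0.2971, 0.0582]
tcp_rot: [-0.0, 0.607, 0.794, -0.0]
force: [-0.7, -0.4, -0.1]
opening: 0.0001
grasp_force: 0.0
clock: 2.08
ee_pos: [0.5975, 0.297, 0.0541]
tcp_rot: [-0.0, 0.607, 0.794, -0.0]
force: [-0.5, -0.0, 0.1]
opening: 0.0001
grasp_force: 0.0
```

```bash
echo '[[0,0,0.002,0],[0,0,0.004,0],[0,0,0.004,0]]' > mv.in && python3 -m crank mv.in|grep -E 'pos|force:';echo '[[0,0,0.002,0],[0,0,0.003,0],[0,0,0.003,0]]' > mv.in && python3 -m crank mv.in|grep -E 'pos|force:'
python3 - <<'E'
from h import *
s=r.state();print(s["clock"],s["ee_pos"])
d=cam("side");c0=np.array((290,150))
def mk(im,P,col):
    u=(proj(d,P)[0]-c0+.5)*8-.5;cv2.drawMarker(im,tuple(int(v) for v in u),col,0,14,1)
a=cv2.resize(d["pixels"][150:210,290:350,::-1],None,fx=8,fy=8,interpolation=cv2.INTER_CUBIC)
mk(a,s["ee_pos"],(0,255,0));mk(a,W(DK,(25,64,58)),(0,0,255));mk(a,W(DK,(-15,0,90)),(255,0,0))
d=cam("top");t=cv2.resize(d["pixels"][150:210,245:285,::-1],None,fx=8,fy=8,interpolation=cv2.INTER_CUBIC)
c0=np.array((245,150));mk(t,W(DK,(25,64,58)),(0,0,255))
cv2.imwrite("pics/b.png",cv2.hconcat([a,t]))
E
```

```text
ee_pos: [0.5975, 0.297, 0.05]
force: [1.0, 0.4, 0.0]
grasp_force: 0.0
ee_pos: [0.5976, 0.297, 0.0471]
force: [0.6, 0.0, 0.1]
grasp_force: 0.0
2.5833 [0.5975635  0.29699887 0.04714443]
```

View pics/b.png

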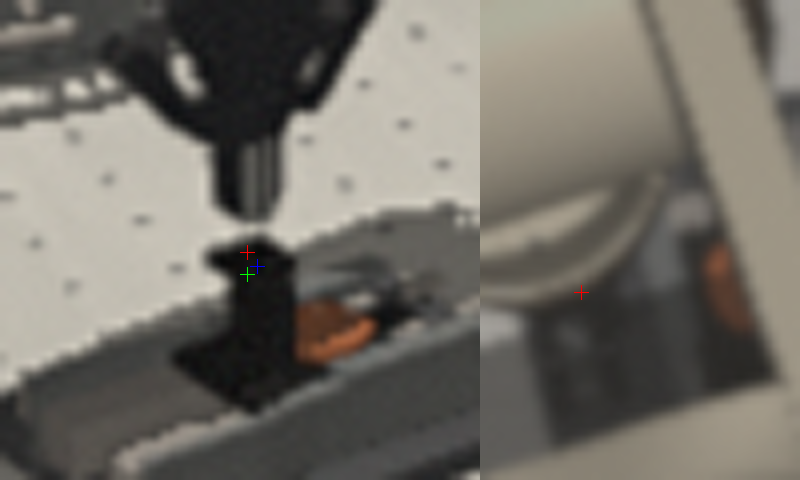

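```bash
echo '[[0,0,0.002,0],[0,0,0.003,0],[0,0,0.003,0]]' > mv.in && python3 -m crank mv.in|grep -E 'pos|force:';echo '[[0,0,0.001,0],[0,0,0.003,0],[0,0,0.003,0]]' > mv.in && python3 -m crank mv.in|grep -E 'pos|force:'
python3 - <<'E'
from h import *
s=r.state();d=cam("side");print(s["clock"])
g=d["pixels"][:,:,1].astype(int);u=proj(d,s["ee_pos"])[0];print(u);c=int(round(u[0]));print(g[168:186,c-8:c+9])
E
```

```text
ee_pos: [0.5976, 0.297, 0.0442]
force: [-0.8, 1.3, -1.3]
grasp_force: 0.0
ee_pos: [0.5975, 0.297, 0.041]
force: [-0.3, -0.1, 0.5]
grasp_force: 0.0
3.1833
[320.5774103  185.53140692]
[[104  54  26  23  22  26  30  27  28  21  33  45 124 184 189 181 189]
 [181 136  78  40  21  28  27  28  39  41  66  61 137 186 194 191 192]
 [194 187 165 100  34  21  31  49  78  62  76  67 138 186 195 192 192]
 [193 194 194 121  38  21  29  61  88  66  74  65 134 186 196 193 191]
 [191 197 197 125  39  20  28  64  87  63  75  65 136 186 197 195 193]
 [193 196 199 133  50  20  28  63  86  63  76  64 136 186 196 193 193]
 [193 196 199 134  51  18  29  63  86  65  75  64 134 184 194 192 194]
 [194 196 197 131  50  17  25  66  85  64  73  64 136 185 195 193 194]
 [192 194 196 146  68  21  22  64  87  63  71  78 164 194 193 193 192]
 [194 194 195 186 126  56  28  57  85  63  81 140 189 197 193 193 194]
 [193 192 194 198 190 136  74  65  85  60  84 154 192 198 196 197 194]
 [192 193 197 200 203 192 134  86  79  54  98 172 198 200 199 195 155]
 [192 197 194 159 140 123  80  49  44  28  52 101 156 188 157 132 106]
 [195 197 149  85  57  45  25  20  17  17  17  35  75 103 102  96  95]
 [195 195 130  49  10  10  19  18  23  17  29  23  23  36  81  94  96]
 [182 193 157 101  51  21  16  17  19  24  22  22  21  35  84  97  97]
 [189 194 191 183 141  72  23  20  22  22  21  25  29  55  96 108 111]
 [194 195 195 202 191 118  39  14  21  23  23  25  30  51 100 116 114]]
```

```bash
for i in 1; do echo '[[0,0,0.001,0],[0,0,0.003,0],[0,0,0.003,0]]' > mv.in && python3 -m crank mv.in|grep -E 'pos|force:';done; echo '[[0,0,0.001,0],[0,0,0.003,0],[0,0,0.003,0]]' > mv.in && python3 -m crank mv.in|grep -E 'pos|force:'
python3 - <<'E'
from h import *
s=r.state();d=cam("side");print(s["clock"])
g=d["pixels"][:,:,1].astype(int);u=proj(d,s["ee_pos"])[0];print(u);c=int(round(u[0]));print(g[172:190,c-8:c+9])
E
```

```text
ee_pos: [0.5975, 0.297, 0.038]
force: [-0.0, 0.6, 0.4]
grasp_force: 0.0
ee_pos: [0.5975, 0.297, 0.035]
force: [0.5, -0.2, -0.7]
grasp_force: 0.0
3.7333
[320.61682892 187.11668101]
[[195 192 184 117  39  21  25  60  82  61  76  66 137 186 195 193 193]
 [195 198 200 128  40  23  27  63  87  62  77  64 135 187 195 195 192]
 [194 196 200 133  48  21  28  63  86  62  74  65 136 186 195 195 192]
 [191 194 199 132  52  21  30  62  85  63  75  66 136 186 194 193 192]
 [193 195 200 133  51  22  26  64  86  65  75  63 134 185 196 192 193]
 [192 197 198 131  52  23  28  62  86  64  72  69 138 184 194 194 193]
 [193 195 196 148  74  31  21  50  85  62  77 114 174 197 198 197 194]
 [193 195 200 189 146  79  35  50  86  63  86 146 191 202 200 197 154]
 [194 197 197 160 125  80  57  65  89  64  57  91 153 188 157 131 105]
 [196 196 148  86  56  41  36  40  53  38  27  36  76 105 101  96  94]
 [194 195 130  47  16  15  18  17  28  16  21  18  22  38  82  96  96]
 [180 195 158 102  51  19  18  20  23  21  21  20  17  35  85  98  97]
 [190 195 190 184 141  70  23  18  20  21  25  21  29  53  95 108 109]
 [194 197 196 201 192 118  35  16  18  19  22  29  29  48 103 116 114]
 [197 194 195 197 160  88  26  19  23  18  19  18  19  37  95 101  86]
 [194 154 131 130 111  64  23  19  22  17  26  22  20  26  68  73  65]
 [129 108  95  94  98  66  25  24  20  26  18  25  25  24  50  55  67]
 [ 94  94  83  70  68  48  27  23  21  20  24  26  18  28  50  54  57]]
```

```bash
echo '[[0,0,0.001,0],[0,0,0.002,0],[0,0,0.002,0]]' > mv.in && python3 -m crank mv.in|grep -E 'pos|force:'; echo '[[0,0,0.001,0],[0,0,0.002,0],[0,0,0.002,0]]' > mv.in && python3 -m crank mv.in|grep -E 'pos|force:'
python3 - <<'E'
from h import *
s=r.state();d=cam("side");print(s["clock"])
g=d["pixels"][:,:,1].astype(int);u=proj(d,s["ee_pos"])[0];print(u);c=int(round(u[0]));print(g[176:188,c-8:c+9])
R=cv2.Rodrigues(np.float64(d["rvec"]))[0];print((-R.T@d["tvec"]).round(3),R[2].round(3))
D=cam("top");R=cv2.Rodrigues(np.float64(D["rvec"]))[0];print((-R.T@D["tvec"]).round(3),R[2].round(3))
E
```

```text
ee_pos: [0.5976, 0.297, 0.0333]
force: [0.2, -0.0, -0.5]
grasp_force: 0.0
ee_pos: [0.5978, 0.2971, 0.0315]
force: [0.8, 0.2, 0.6]
grasp_force: 0.8
4.2833
[320.68640626 188.00884136]
[[192 194 199 133  49  18  32  62  87  63  75  66 134 188 196 193 193]
 [192 195 198 132  54  23  28  61  87  63  76  58 112 179 195 193 194]
 [192 195 198 145  68  23  26  55  82  63  64  66 132 186 197 196 194]
 [193 196 198 152  78  27  18  53  87  71  66  93 169 201 201 195 155]
 [194 196 199 189 129  60  30  50  88  75  66  95 155 190 159 131 106]
 [196 197 160 121  75  38  25  32  65  55  47  55  82 106 101  97  95]
 [195 194 132  56  19  18  17  20  36  26  22  23  22  36  81  95  96]
 [181 192 158 101  51  21  17  22  19  22  17  21  19  24  71  94  97]
 [188 195 191 182 140  74  22  17  19  21  21  20  26  53  92 106 112]
 [193 195 197 202 190 118  38  20  17  21  21  25  27  49 101 114 114]
 [197 194 196 196 160  89  27  19  24  19  21  25  21  39  95 101  88]
 [194 155 131 130 112  63  20  18  22  25  21  23  21  24  68  73  65]]
[ 0.126 -1.024  0.773] [ 0.288  0.827 -0.483]
[0.328 0.167 1.367] [ 0.174 -0.018 -0.985]
```

```bash
python3 - <<'E'
from h import *
s=r.state();print(s)
d=cam("side")
for z in (.03,.05,.055,.06,.07): print(z,back(d,(320.7,181.5),z).round(4))
def fx(P):
    c,n=np.cos(DK[2]),np.sin(DK[2]);v=P[:2]-DK[:2];return (1000*np.array([c*v[0]+n*v[1],-n*v[0]+c*v[1]])).round(1)
for z in (.03,.05,.055,.06,.07): print(fx(back(d,(320.7,181.5),z)))
c0=np.array((290,145));a=cv2.resize(d["pixels"][145:205,290:370,::-1],None,fx=8,fy=8,interpolation=cv2.INTER_CUBIC)
cv2.imwrite("pics/c.png",cv2.convertScaleAbs(a,alpha=1.3,beta=25))
E
```

```text
{'clock': 4.3833, 'qpos': array([ 3.45955573e-01,  4.44086650e-01,  1.41962238e+00, -2.69992706e-05,
        1.27777496e+00,  8.09630608e-02]), 'joint_vel': array([-0.00134599,  0.00101694, -0.00069946,  0.00214089,  0.00102513,
       -0.00040439]), 'joint_torque': array([-1.99733069e-01, -9.21626544e+01, -5.17375982e+01, -1.02022123e-01,
        6.89010322e-02,  5.39427256e-04]), 'ee_pos': array([0.59774447, 0.29708538, 0.03154823]), 'tcp_rot': array([4.02768646e-05, 6.07490918e-01, 7.94326621e-01, 3.86918774e-05]), 'force': array([ 0.9628288 , -0.06659427,  1.97146666]), 'ft_torque': array([ 0.07844517, -0.02299067, -0.01492918]), 'grasp_force': 0.6823424343019724, 'opening': 0.00038118911645438285}
0.03 [0.6155 0.3451 0.03  ]
0.05 [0.6023 0.3082 0.05  ]
0.055 [0.599 0.299 0.055]
0.06 [0.5958 0.2898 0.06  ]
0.07 [0.5892 0.2714 0.07  ]
[ 55. 106.]
[32.7 73.8]
[27.1 65.8]
[21.5 57.8]
[10.3 41.7]
```

View pics/c.png

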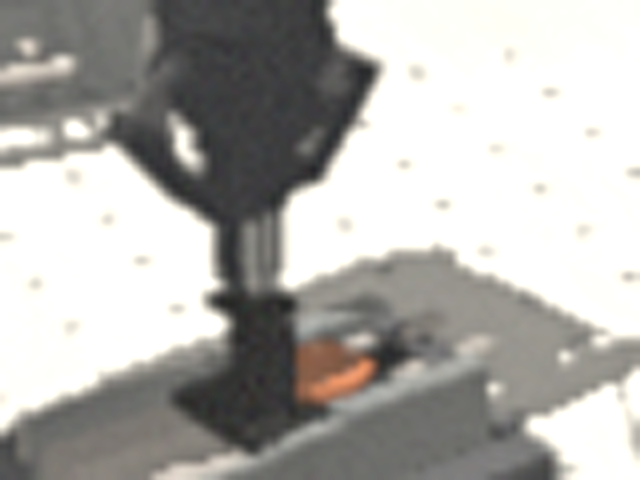

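```bash
echo '[[0,0,0.001,0],[0,0,0.003,0],[0,0,0.003,0]]' > mv.in && python3 -m crank mv.in|grep -E 'pos|force:'; echo '[[0,0,0.001,0],[0,0,0.003,0],[0,0,0.003,0],[0,0,0.003,0]]' > mv.in && python3 -m crank mv.in|grep -E 'pos|force:|clock'
```

```text
ee_pos: [0.5976, 0.297, 0.0281]
force: [0.7, -0.8, 0.6]
grasp_force: 0.2
clock: 5.02
ee_pos: [0.5977, 0.297, 0.0253]
force: [-1.1, 0.4, 1.8]
grasp_force: 1.3
```

```bash
cat >> h.py <<'E'
def copper(d):
    h=cv2.cvtColor(d["pixels"],cv2.COLOR_RGB2HSV);m=(h[:,:,0]<16)&(h[:,:,1]>110)&(h[:,:,2]>70)
    x0,x1,y0,y1=(300,420,150,220) if d["cy"]<198 else (240,320,150,220)
    k=np.zeros_like(m);k[y0:y1,x0:x1]=1;v,u=np.nonzero(m&k);return u.mean().round(1),v.mean().round(1),len(u)
E
python3 - <<'E'
from h import *
import pickle
S=pickle.load(open("side.pkl","rb"));d=cam("side");print(copper(S),copper(d))
s=r.state();print(s["force"],s["ee_pos"],s["opening"])
g=d["pixels"][:,:,1].astype(int);print(g[178:192,310:334])
E
```

```text
(np.float64(330.8), np.float64(190.8), 58) (np.float64(325.5), np.float64(193.0), 55)
[-0.75317045 -0.25903585  3.32589697] [0.59767581 0.29702927 0.02543676] 0.00012196954348053724
[[193 194 192 192 195 198 132  51  24  26  52  82  65  74  62 114 182 200
  197 194 195 195 155 129]
 [194 193 193 192 196 197 131  52  20  23  53  85  65  66  66 131 187 201
  196 155 129 129 106  96]
 [193 195 194 194 196 198 149  74  28  25  50  86  69  66  66 115 133 133
  132 107  93  94  94  96]
 [195 194 196 198 198 202 194 127  48  27  52  88  72  69  88  90  94  95
   97  93  94  95  96  97]
 [194 194 195 197 180 192 166 103  51  35  60  90  75  68  65  61  86  94
   96  96  95  97  88  83]
 [193 156 118 106  93 108  83  48  33  56  77  94  67  50  33  29  51  84
   95  99  87  76  71  64]
 [195 184 116  44  21  29  27  21  20  35  48  55  39  35  26  23  37  77
  101 109 109 106 106  93]
 [193 196 131  48  10  14  18  16  19  19  24  27  24  27  53  80 100 109
  112 112 103  95  84  73]
 [195 197 145  67  19  19  19  23  21  25  21  31  40  45  63  99 117 110
  100  84  71  68  64  63]
 [196 197 146  72  25  24  21  25  32  26  26  40  54  56  58  73  80  77
   71  66  61  72  92 112]
 [193 155 101  48  16  20  14  26  24  25  23  43  59  60  60  53  53  58
   73  93 100 123 134 126]
 [127 108  75  38  18  20  19  24  24  23  24  47  49  52  44  35  31  54
  118 138 121 103  99  95]
 [ 95  94  68  37  23  22  23  21  18  25  19  42  53  51  49  47  47  52
   82  96  90  83  81  79]
 [ 76  74  55  30  23  22  23  25  23  22  21  37  52  54  54  53  54  47
   49  58  63  87  86  79]]
```

```bash
echo '[[0,0,-0.01,0],[0,0,-0.04,0],[0,0,-0.08,0],[0,0,-0.11,0],[0,0,-0.12,0],[0,0,-0.12,0]]' > mv.in && python3 -m crank mv.in .05|grep -E 'clock|pos|force:|open'; python3 - <<'E'
from h import *
d=cam("side");print(copper(d));D=cam("top");print(copper(D))
for s in (0,15,18,20,22,24): print(s,proj(d,W(DK,(14-s,0,51)))[0].round(1),proj(D,W(DK,(14-s,0,54)))[0].round(1))
delta(DK,(-37,0,120))
print(proj(d,r.state()["ee_pos"]));
e=r.state()["ee_pos"]
u=proj(d,e)[0].astype(int);print(d["pixels"][u[1]-22:u[1]+4,u[0]-14:u[0]+15,1].astype(int))
E
```

```text
clock: 5.57
ee_pos: [0.5988, 0.2975, 0.1496]
force: [0.1, -0.4, -1.1]
opening: 0.0501
grasp_force: 0.0
(np.float64(325.3), np.float64(192.9), 53)
(np.float64(277.9), np.float64(193.5), 19)
0 [329.2 191. ] [280.  184.5]
15 [325.5 192.4] [281.2 189.4]
18 [324.7 192.6] [281.5 190.4]
20 [324.2 192.8] [281.7 191.1]
22 [323.7 193. ] [281.8 191.7]
24 [323.2 193.2] [282.  192.4]
t 5.6667 delta [-0.0642 -0.0621  0.0253] turn -0.0003 F [ 0.4 -0.3 -1.1]
tcp in fixture mm [ 25.1  64.2 145.3]
[[319.89950182 157.13517918]]
[[ 36  37  38  37  35  36  40  43  32  31  67 165 190 189 189 187 186 189
  190 142  68  26  26  42  65  57 130 183 191]
 [ 35  35  34  34  32  37  37  38  33  30  79 170 192 187 187 186 188 189
  191 143  70  24  23  40  76  64 130 179 188]
 [ 42  34  28  30  30  31  32  35  26  43 125 181 189 188 187 185 187 190
  191 142  70  21  18  38  78  65 131 178 188]
 [ 64  55  52  41  29  27  29  28  29  53 155 189 190 189 187 185 185 189
  191 145  70  24  20  32  76  65 131 180 187]
 [ 71  72 110 104  62  30  27  26  34  51 125 179 190 188 187 186 187 188
  189 143  70  22  17  29  
[... 1861 characters left out ...]
 92  93  89  88  94  96 102 167 189 189 188 188
  186 188 188 189 190 192 189 161 159 180 188]
 [ 62  63  76  89  90  90  96 100  97 103 157 176 174 182 186 188 189 189
  188 185 187 189 189 190 188 164 172 186 188]
 [ 79  78  88  96  98 104 157 176 177 177 187 191 188 159 161 179 187 188
  187 187 187 187 187 190 188 185 187 191 187]
 [ 90  92  99 161 179 175 187 190 190 190 189 189 186 159 168 182 184 185
  187 187 187 186 186 186 188 190 189 190 188]
 [ 93 119 127 174 192 191 189 189 187 186 188 187 186 179 182 185 186 184
  185 185 186 185 187 185 186 187 187 190 191]
 [ 96 129 111 116 169 187 187 186 187 185 186 186 186 186 186 185 183 185
  186 187 186 186 185 185 184 186 185 187 188]]
```

```bash
echo '[[-0.032,-0.031,0,0],[-0.0642,-0.0621,0,0],[-0.0642,-0.0621,0.03,0],[-0.0642,-0.0621,0.05,0],[-0.0642,-0.0621,0.05,0],[-0.0642,-0.0621,0.05,0]]' > mv.in && python3 -m crank mv.in|grep -E 'clock|pos|force:|open'; python3 - <<'E'
from h import *
d=cam("side");delta(DK,(-37,0,33))
e=r.state()["ee_pos"]
c0=np.array((285,130));a=cv2.resize(d["pixels"][130:210,285:365,::-1],None,fx=7,fy=7,interpolation=cv2.INTER_CUBIC)
for P,c in((e,(0,255,0)),(W(DK,(-37,0,90)),(0,0,255)),(W(DK,(-37,0,40)),(255,0,0))):
    u=(proj(d,P)[0]-c0+.5)*7-.5;cv2.drawMarker(a,tuple(int(v) for v in u),c,0,14,1)
cv2.imwrite("pics/d.png",cv2.convertScaleAbs(a,alpha=1.3,beta=20))
E
```

```text
clock: 6.17
ee_pos: [0.5537, 0.2186, 0.0941]
force: [-0.1, 0.0, 0.5]
opening: 0.05
grasp_force: 0.0
t 6.2167 delta [-0.0002 -0.      0.0624] turn -0.0002 F [0.1 0.1 1. ]
tcp in fixture mm [-36.9   0.2  95.4]
```

View pics/d.png

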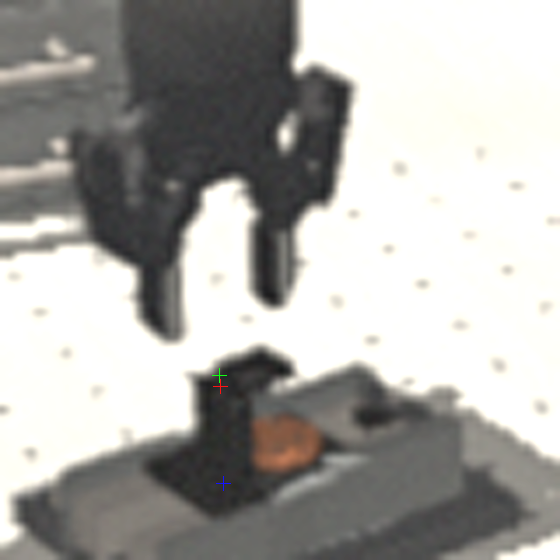

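```bash
echo '[[0,0,0.02,0],[0,0,0.03,0],[0,0,0.04,0],[0,0,0.04,0]]' > mv.in && python3 -m crank mv.in|grep -E 'clock|pos|force:'; echo '[[0,0,0.01,0],[0,0,0.02,0],[0,0,0.022,0],[0,0,0.022,0]]' > mv.in && python3 -m crank mv.in|grep -E 'clock|pos|force:'
```

```text
clock: 6.55
ee_pos: [0.5539, 0.2189, 0.0538]
force: [0.1, -0.2, -0.7]
grasp_force: 0.0
clock: 6.88
ee_pos: [0.5542, 0.2188, 0.0326]
force: [-0.9, 0.6, 0.1]
grasp_force: 0.0
```

```bash
echo '[[0,0,0,0],[0,0,0,0],[0,0,0,0],[0,0,0,0],[0,0,0,0],[0,0,0,0]]' > mv.in && python3 -m crank mv.in 0 40; python3 -c "
from h import *
delta(DK,(-52,0,33));print(copper(cam('side')))"
```

```text
clock: 7.38
ee_pos: [0.5547, 0.2188, 0.0338]
tcp_rot: [0.0, 0.608, 0.794, 0.0]
force: [-0.4, -0.6, 2.6]
opening: 0.0092
grasp_force: 42.0
t 7.3833 delta [-0.     -0.0153  0.0008] turn -0.0003 F [-0.4 -0.6  2.6]
tcp in fixture mm [-36.7   0.   33.8]
(np.float64(325.3), np.float64(193.1), 51)
```

```bash
echo '[[0,-0.006,0,0],[0,-0.012,0,0],[0,-0.018,0,0],[0,-0.024,0,0],[0,-0.03,0,0],[0,-0.03,0,0]]' > mv.in && python3 -m crank mv.in|grep -E 'clock|pos|force'; echo '[[0,0,-0.002,0],[0,0,-0.006,0],[0,0,-0.012,0],[0,0,-0.02,0],[0,0,-0.02,0]]' > mv.in && python3 -m crank mv.in|grep -E 'clock|pos|force|open'; python3 -c "
from h import *
delta(DK,(-67,0,56));delta(ST,(-67,0,90));print(copper(cam('side')))"
```

```text
clock: 7.93
ee_pos: [0.5243, 0.2107, 0.0337]
force: [-8.2, -1.5, 12.8]
grasp_force: 43.6
clock: 8.35
ee_pos: [0.5264, 0.2112, 0.0553]
force: [-0.5, -0.0, -1.1]
opening: 0.0096
grasp_force: 41.4
t 8.35 delta [-0.0001 -0.0009 -0.0007] turn -0.0003 F [-0.5 -0.  -1.1]
tcp in fixture mm [-66.1   0.1  55.3]
t 8.35 delta [-0.36   -0.1636 -0.035 ] turn 0.3049 F [-0.5 -0.  -1.1]
tcp in fixture mm [-19.  392.5  55.3]
(np.float64(317.8), np.float64(189.9), 53)
```

```bash
echo '[[0,0,-0.03,0],[-0.02,-0.01,-0.045,0],[-0.055,-0.025,-0.045,0.05],[-0.09,-0.04,-0.045,0.1],[-0.125,-0.057,-0.045,0.15],[-0.16,-0.073,-0.045,0.2],[-0.195,-0.089,-0.045,0.25],[-0.23,-0.104,-0.045,0.305],[-0.265,-0.12,-0.045,0.305],[-0.3,-0.136,-0.045,0.305],[-0.335,-0.152,-0.045,0.305],[-0.36,-0.1636,-0.045,0.305]]' > mv.in && python3 -m crank mv.in - 60|grep -E 'clock|pos|force'; echo '[[0,0,0,0],[0,0,0,0],[0,0,0,0]]' > mv.in && python3 -m crank mv.in; python3 -c "
from h import *
delta(ST,(-67,0,40))"
```

```text
clock: 9.4
ee_pos: [0.4611, -0.1821, 0.0985]
force: [-0.7, 0.5, -2.6]
grasp_force: 63.7
clock: 9.65
ee_pos: [0.4619, -0.179, 0.0983]
tcp_rot: [-0.0, 0.721, 0.693, 0.0]
force: [-0.0, 1.0, -1.8]
opening: 0.0094
grasp_force: 63.7
t 9.65 delta [-0.      0.0008  0.0583] turn -0.0006 F [-0.   1.  -1.8]
tcp in fixture mm [-67.7   0.   98.3]
```

```bash
python3 - <<'E'
from h import *
e=r.state()["ee_pos"]
P=W(ST,(-67.7+29,0,0));P[2]=e[2]+.0062+.014
ims=[]
for n in("side","top"):
    d=cam(n);u=proj(d,P)[0];h=cv2.cvtColor(d["pixels"],cv2.COLOR_RGB2HSV)
    m=((h[:,:,0]<16)&(h[:,:,1]>110)&(h[:,:,2]>70)).astype(np.uint8)
    k=np.zeros_like(m);x,y=u.astype(int);k[y-25:y+25,x-25:x+25]=1;v,w=np.nonzero(m*k)
    print(n,u.round(1),w.mean().round(1),v.mean().round(1),len(w),proj(d,P+[0,.005,0])[0].round(1),proj(d,P+[.005,0,0])[0].round(1))
    c0=np.array([x-28,y-32]);a=cv2.resize(d["pixels"][c0[1]:c0[1]+70,c0[0]:c0[0]+56,::-1],None,fx=7,fy=7,interpolation=cv2.INTER_CUBIC)
    for Q,c in((P,(0,255,0)),(W(ST,(-100,0,40)),(255,255,0)),(W(ST,(-2,26.5,53)),(255,0,255)),(W(ST,(-2,-26.5,53)),(255,0,255))):
        g=(proj(d,Q)[0]-c0+.5)*7-.5;cv2.drawMarker(a,tuple(int(t) for t in g),c,0,12,1)
    ims.append(a)
cv2.imwrite("pics/e.png",cv2.convertScaleAbs(cv2.hconcat(ims),alpha=1.4,beta=20))
E
```

```text
side [347.4 250.4] 348.5 252.0 122 [346.5 249.3] [349.3 250. ]
top [430.2 221.5] 424.6 218.9 9 [428.3 221.5] [430.1 219.7]
```

View pics/e.png

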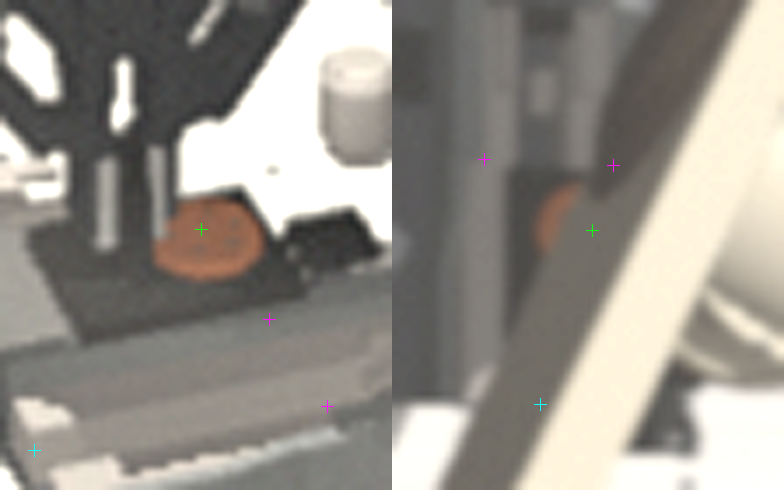

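```bash
echo '[[0,-0.01,0.01,0],[0,-0.022,0.03,0],[0,-0.022,0.05,0],[0,-0.022,0.059,0],[0,-0.022,0.059,0],[0,-0.022,0.059,0]]' > mv.in && python3 -m crank mv.in|grep -E 'clock|pos|force'; echo '[[0,0,0.001,0],[0,0,0.002,0],[0,0,0.002,0]]' > mv.in && python3 -m crank mv.in|grep -E 'clock|pos|force'
```

```text
clock: 10.25
ee_pos: [0.4405, -0.178, 0.0399]
force: [0.3, -0.3, -0.8]
grasp_force: 63.6
clock: 10.5
ee_pos: [0.4405, -0.1785, 0.038]
force: [-0.5, -0.3, -1.3]
grasp_force: 63.6
```

```bash
echo '[[0,0,0.001,0],[0,0,0.002,0],[0,0,0.002,0]]' > mv.in && python3 -m crank mv.in|grep -E 'clock|pos|force'
```

```text
clock: 10.75
ee_pos: [0.44, -0.1784, 0.0354]
force: [0.2, 0.1, -2.1]
grasp_force: 63.6
```

```bash
echo '[[0,0,0.0005,0],[0,0,0.001,0],[0,0,0.001,0]]' > mv.in && python3 -m crank mv.in|grep -E 'pos|force:';echo '[[0,0,0.0005,0],[0,0,0.001,0],[0,0,0.001,0]]' > mv.in && python3 -m crank mv.in|grep -E 'pos|force:'; python3 -c "
from h import *
delta(ST,(-67,0,34))"
```

```text
ee_pos: [0.44, -0.1784, 0.0344]
force: [0.1, 0.4, -2.1]
grasp_force: 63.6
ee_pos: [0.4401, -0.1785, 0.0337]
force: [-0.4, 0.1, 1.7]
grasp_force: 64.3
t 11.25 delta [ 0.0003  0.0226 -0.0002] turn -0.0001 F [-0.4  0.1  1.7]
tcp in fixture mm [-89.6  -0.3  33.7]
```

```bash
echo '[[0.0003,0.006,-0.0002,0],[0.0003,0.012,-0.0002,0],[0.0003,0.018,-0.0002,0],[0.0003,0.022,-0.0002,0],[0.0003,0.022,-0.0002,0]]' > mv.in && python3 -m crank mv.in|grep -E 'pos|force:'; echo '[[0,0.006,0,0],[0,0.012,0,0],[0,0.018,0,0],[0,0.024,0,0],[0,0.024,0,0]]' > mv.in && python3 -m crank mv.in|grep -E 'pos|force:'; python3 -c "
from h import *
delta(ST,(-44,0,34));print(r.state()['ft_torque'])"
```

```text
ee_pos: [0.4631, -0.1791, 0.0338]
force: [2.4, -0.5, 1.3]
grasp_force: 64.2
ee_pos: [0.4873, -0.1801, 0.0338]
force: [2.5, 0.7, 2.1]
grasp_force: 64.3
t 12.0833 delta [ 0.     -0.0016 -0.0002] turn 0.0001 F [2.5 0.7 2.1]
tcp in fixture mm [-42.4  -0.   33.8]
[-0.01934176 -0.41989665  0.02609949]
```

```bash
for i in 1; do echo '[[0,0.003,0,0],[0,0.006,0,0],[0,0.006,0,0]]' > mv.in && python3 -m crank mv.in|grep -E 'pos|force:';echo '[[0,0.003,0,0],[0,0.006,0,0],[0,0.006,0,0]]' > mv.in && python3 -m crank mv.in|grep -E 'pos|force:';echo '[[0,0.002,0,0],[0,0.004,0,0],[0,0.004,0,0]]' > mv.in && python3 -m crank mv.in|grep -E 'pos|force:';done; python3 -c "
from h import *
delta(ST,(-15,0,34))"
```

```text
ee_pos: [0.4925, -0.1803, 0.0337]
force: [2.5, 0.7, 2.3]
grasp_force: 64.3
ee_pos: [0.4985, -0.1805, 0.0337]
force: [1.0, 0.6, 2.7]
grasp_force: 64.4
ee_pos: [0.5022, -0.1807, 0.0338]
force: [-1.7, -0.0, 4.0]
grasp_force: 64.5
t 12.8333 delta [ 0.      0.0125 -0.0002] turn -0.0001 F [-1.7 -0.   4. ]
tcp in fixture mm [-27.5  -0.   33.8]
```

```bash
for k in 1; do echo '[[0,0.002,0,0],[0,0.004,0,0],[0,0.004,0,0]]' > mv.in && python3 -m crank mv.in|grep -E 'pos|force:';echo '[[0,0.002,0,0],[0,0.004,0,0],[0,0.004,0,0]]' > mv.in && python3 -m crank mv.in|grep -E 'pos|force:'; done; python3 -c "
from h import *
delta(ST,(-15,0,34))"
```

```text
ee_pos: [0.5057, -0.1808, 0.0337]
force: [-4.7, 0.2, 6.1]
grasp_force: 64.9
ee_pos: [0.5095, -0.1809, 0.0337]
force: [-6.5, 0.1, 7.7]
grasp_force: 65.1
t 13.3333 delta [-0.0001  0.0051 -0.0003] turn -0.0001 F [-6.5  0.1  7.7]
tcp in fixture mm [-20.1   0.1  33.7]
```

```bash
cat >> h.py <<'E'
def pad():
    import pickle
    S=pickle.load(open("side.pkl","rb"));d=cam("side")
    f=lambda D:cv2.GaussianBlur(D["pixels"][238:264,352:384],(3,3),0).astype(np.float32).mean(2)
    a,b=f(S),f(d);print("pad shift px",np.round(cv2.phaseCorrelate(a,b,cv2.createHanningWindow(a.shape[::-1],cv2.CV_32F)),2),"absdiff",np.abs(a-b).mean().round(1))
E
python3 -c "
from h import *
pad()"
echo '[[0,0.002,-0.0002,0],[0,0.003,-0.0002,0],[0,0.003,-0.0002,0]]' > mv.in && python3 -m crank mv.in|grep -E 'pos|force:';echo '[[0,0.001,0,0],[0,0.002,0,0],[0,0.002,0,0]]' > mv.in && python3 -m crank mv.in|grep -E 'pos|force:'; python3 -c "
from h import *
delta(ST,(-15,0,34));pad()"
```

```text
ee_pos: [0.5125, -0.181, 0.0337]
force: [-6.8, -1.3, 3.4]
grasp_force: 64.6
ee_pos: [0.5144, -0.1811, 0.0337]
force: [-7.0, -0.2, 4.5]
grasp_force: 64.7
t 13.8833 delta [-0.0001  0.0002 -0.0003] turn -0.0001 F [-7.  -0.2  4.5]
tcp in fixture mm [-15.2   0.1  33.7]Traceback (most recent call last):
  File "<string>", line 3, in <module>
    pad()
    ~~~^^
  File "h.py", line 33, in pad
    a,b=f(S),f(d);print("pad shift px",np.round(cv2.phaseCorrelate(a,b,cv2.createHanningWindow(a.shape[::-1],cv2.CV_32F)),2),"absdiff",np.abs(a-b).mean().round(1))
                                       ~~~~~~~~^^^^^^^^^^^^^^^^^^^^^^^^^^^^^^^^^^^^^^^^^^^^^^^^^^^^^^^^^^^^^^^^^^^^^^^^^^^^^
    return _wrapfunc(a, 'round', decimals=decimals, out=out)
    return _wrapit(obj, method, *args, **kwds)
    conv = _array_converter(obj)
ValueError: setting an array element with a sequence. The requested array has an inhomogeneous shape after 1 dimensions. The detected shape was (2,) + inhomogeneous part.
Traceback (most recent call last):
  File "h.py", line 33, in pad
    a,b=f(S),f(d);print("pad shift px",np.round(cv2.phaseCorrelate(a,b,cv2.createHanningWindow(a.shape[::-1],cv2.CV_32F)),2),"absdiff",np.abs(a-b).mean().round(1))
                                       ~~~~~~~~^^^^^^^^^^^^^^^^^^^^^^^^^^^^^^^^^^^^^^^^^^^^^^^^^^^^^^^^^^^^^^^^^^^^^^^^^^^^^
ValueError: setting an array element with a sequence. The requested array has an inhomogeneous shape after 1 dimensions. The detected shape was (2,) + inhomogeneous part.
```

```bash
sed -i 's/np.round(cv2.phaseCorrelate(\(.*\)),2),"absdiff"/np.hstack(cv2.phaseCorrelate(\1)).round(2),"absdiff"/' h.py
python3 -c "
from h import *
pad()"
echo '[[0,0.001,0,0],[0,0.002,0,0],[0,0.002,0,0]]' > mv.in && python3 -m crank mv.in|grep -E 'pos|force:';echo '[[0,0.001,0,0],[0,0.002,0,0],[0,0.002,0,0]]' > mv.in && python3 -m crank mv.in|grep -E 'pos|force:'; python3 -c "
from h import *
delta(ST,(-15,0,34));pad()"
```

```text
pad shift px [1.01 0.82 0.3 ] absdiff 75.5
ee_pos: [0.5163, -0.1812, 0.0337]
force: [-7.9, -0.7, 4.3]
grasp_force: 64.7
ee_pos: [0.5183, -0.1813, 0.0337]
force: [-8.7, -0.5, 5.4]
grasp_force: 64.8
t 14.4833 delta [-0.0001 -0.0037 -0.0003] turn -0.0002 F [-8.7 -0.5  5.4]
tcp in fixture mm [-11.3   0.1  33.7]
pad shift px [-0.32 -1.    0.34] absdiff 79.4
```

```bash
echo '[[0,0.001,0,0],[0,0.002,0,0],[0,0.002,0,0]]' > mv.in && python3 -m crank mv.in|grep -E 'pos|force:';echo '[[0,0.001,0,0],[0,0.002,0,0],[0,0.002,0,0]]' > mv.in && python3 -m crank mv.in|grep -E 'pos|force:';echo '[[0,0.001,0,0],[0,0.001,0,0],[0,0.001,0,0]]' > mv.in && python3 -m crank mv.in|grep -E 'pos|force:'; python3 -c "
from h import *
delta(ST,(-15,0,34))"
```

```text
ee_pos: [0.5203, -0.1813, 0.0337]
force: [-8.1, 0.1, 5.5]
grasp_force: 64.8
ee_pos: [0.5222, -0.1814, 0.0337]
force: [-9.2, -0.2, 6.4]
grasp_force: 64.9
ee_pos: [0.5232, -0.1815, 0.0337]
force: [-9.2, -0.0, 5.1]
grasp_force: 64.9
t 15.2833 delta [-0.0001 -0.0085 -0.0003] turn -0.0002 F [-9.2 -0.   5.1]
tcp in fixture mm [-6.5  0.1 33.7]
```

```bash
echo '[[0,0.001,0,0],[0,0.001,0,0]]' > mv.in && python3 -m crank mv.in|grep -E 'pos|force:';echo '[[0,0.001,0,0],[0,0.001,0,0]]' > mv.in && python3 -m crank mv.in|grep -E 'pos|force:';echo '[[0,0.001,0,0],[0,0.001,0,0],[0,0.001,0,0]]' > mv.in && python3 -m crank mv.in|grep -E 'pos|force:'
```

```text
ee_pos: [0.5241, -0.1815, 0.0337]
force: [-9.8, -0.2, 6.2]
grasp_force: 64.9
ee_pos: [0.5251, -0.1815, 0.0337]
force: [-9.4, -0.6, 6.9]
grasp_force: 64.9
ee_pos: [0.5263, -0.1816, 0.0337]
force: [-8.1, -0.4, 5.1]
grasp_force: 64.8
```

```bash
echo '[[0,0.0007,0,0],[0,0.0007,0,0],[0,0.0007,0,0]]' > mv.in && python3 -m crank mv.in|grep -E 'pos|force:'; python3 -c "
from h import *
delta(ST,(-15,0,34))
import cv2
for n in('side','top'):
    d=cam(n);cv2.imwrite(f'pics/f_{n}.png',d['pixels'][:,:,::-1])
d=cam('top');print(d['pixels'][195:222,388:412,0].astype(int))"
```

```text
ee_pos: [0.5268, -0.1816, 0.0337]
force: [-10.3, -0.2, 6.0]
grasp_force: 65.1
t 16.1167 delta [-0.0001 -0.0122 -0.0002] turn -0.0002 F [-10.3  -0.2   6. ]
tcp in fixture mm [-2.8  0.1 33.7]
[[170 144  95  70  75  69  58  54  52  51  48  47  47  44  42  41  41  41
   42  46  50  51  56  62]
 [171 144  93  70  73  70  58  54  52  48  48  48  47  45  43  42  41  42
   43  46  50  51  55  61]
 [171 144  93  69  74  68  57  53  50  47  47  49  49  48  43  41  40  41
   43  47  50  51  55  61]
 [170 144  93  70  73  69  58  53  50  47  47  48  49  48  46  42  41  42
   42  47  51  49  55  61]
 [167 141  92  69  73  68  57  52  50  48  48  50  49  49  46  42  41  41
   43  47  50  50  56  62]
 [165 139  91  70  74  69  58  53  51  47  48  49  50  49  46  43  41  42
   43  46  51  52  55  61]
 [165 140  91  70  73  70  60  58  56  49  48  50  49  50  48  45  42  42
   42  47  50  51  55  61]
 [167 141  92  70  75  74  72  70  68  61  52  51  51  50  50  47  46  42
   44  46  51  50  55  61]
 [168 142  93  70  75  77  77  76  75  73  67  62  62  61  56  52  46  44
   46  47  49  50  55  61]
 
[... 1117 characters left out ...]
84  63  53  53  53  53  53  53  52  53  53  57  61  60  57  53  52
   51  51  49  51  57  63]
 [ 97  84  63  51  52  53  52  52  52  52  52  51  53  52  53  53  52  52
   51  50  49  51  56  63]
 [ 97  85  63  52  53  52  53  52  52  51  52  52  51  51  52  51  52  52
   51  51  50  50  56  63]
 [ 97  84  61  53  52  53  52  53  51  52  51  52  52  51  51  53  52  52
   52  51  50  51  56  65]
 [ 97  84  62  53  52  52  52  51  52  51  51  51  52  52  52  51  51  52
   52  51  50  51  57  65]
 [ 96  85  63  52  51  53  53  52  51  51  51  52  51  51  52  51  50  51
   51  50  50  52  59  65]
 [ 97  85  63  53  52  51  53  52  52  51  51  52  52  52  52  51  51  52
   51  50  49  54  61  65]]
```

```bash
echo '[[0,0.001,0,0],[0,0.001,0,0],[0,0.001,0,0]]' > mv.in && python3 -m crank mv.in|grep -E 'pos|force:';echo '[[0,0.001,0,0],[0,0.001,0,0],[0,0.001,0,0]]' > mv.in && python3 -m crank mv.in|grep -E 'pos|force:'
```

```text
ee_pos: [0.5278, -0.1816, 0.0337]
force: [-11.0, -0.2, 6.7]
grasp_force: 65.0
ee_pos: [0.5287, -0.1817, 0.0337]
force: [-9.2, -0.4, 7.3]
grasp_force: 65.0
```

```bash
echo '[[0,0.001,0,0],[0,0.001,0,0],[0,0.001,0,0]]' > mv.in && python3 -m crank mv.in|grep -E 'pos|force:';echo '[[0,0.001,0,0],[0,0.001,0,0],[0,0.001,0,0]]' > mv.in && python3 -m crank mv.in|grep -E 'pos|force:'; python3 -c "
from h import *
s=r.state();print(s['ft_torque'])"
```

```text
ee_pos: [0.5294, -0.1817, 0.0337]
force: [-14.8, -0.0, 9.0]
grasp_force: 65.5
ee_pos: [0.5299, -0.1817, 0.0338]
force: [-19.5, 1.0, 12.1]
grasp_force: 66.0
[ 0.03467955  3.00977846 -0.03609664]
```

```bash
echo '[[0,-0.001,0,0],[0,-0.002,0,0],[0,-0.002,0,0],[0,-0.002,0,0]]' > mv.in && python3 -m crank mv.in|grep -E 'pos|force:';echo '[[0,-0.001,0,0],[0,-0.001,0,0],[0,-0.001,0,0]]' > mv.in && python3 -m crank mv.in|grep -E 'pos|force:';echo '[[0,-0.001,0,0],[0,-0.001,0,0],[0,-0.001,0,0]]' > mv.in && python3 -m crank mv.in|grep -E 'pos|force:'; python3 -c "
from h import *
delta(ST,(-15,0,34))"
```

```text
ee_pos: [0.5291, -0.1817, 0.0337]
force: [-7.9, -1.1, 5.6]
grasp_force: 64.7
ee_pos: [0.5283, -0.1817, 0.0337]
force: [-4.6, -0.8, 1.9]
grasp_force: 64.3
ee_pos: [0.5274, -0.1816, 0.0338]
force: [-5.5, -0.9, 0.1]
grasp_force: 64.1
t 18.1 delta [-0.0001 -0.0128 -0.0002] turn -0.0001 F [-5.5 -0.9  0.1]
tcp in fixture mm [-2.2  0.1 33.8]
```

```bash
echo '[[0,-0.0007,0,0],[0,-0.0007,0,0],[0,-0.0007,0,0]]' > mv.in && python3 -m crank mv.in|grep -E 'pos|force:';echo '[[0,-0.0007,0,0],[0,-0.0007,0,0],[0,-0.0007,0,0]]' > mv.in && python3 -m crank mv.in|grep -E 'pos|force:';echo '[[0,-0.0005,0,0],[0,-0.0005,0,0],[0,-0.0005,0,0]]' > mv.in && python3 -m crank mv.in|grep -E 'pos|force:'
```

```text
ee_pos: [0.5268, -0.1816, 0.0338]
force: [-5.6, -0.5, -1.2]
grasp_force: 63.9
ee_pos: [0.5263, -0.1816, 0.0338]
force: [-2.4, -0.6, -4.5]
grasp_force: 63.4
ee_pos: [0.5261, -0.1816, 0.0338]
force: [2.8, -1.3, -7.5]
grasp_force: 62.8
```

Force reverses at x≈0.526: the tooth is holding the holder. I'll relax the pull, then release.

```bash
echo '[[0,0.0005,0,0],[0,0.0005,0,0],[0,0.0005,0,0]]' > mv.in && python3 -m crank mv.in|grep -E 'pos|force:';echo '[[0,0,0,0],[0,0,0,0],[0,0,0,0],[0,0,0,0],[0,0,0,0]]' > mv.in && python3 -m crank mv.in .045; echo '[[0,0,-0.01,0],[0,0,-0.03,0],[0,0,-0.06,0],[0,0,-0.09,0],[0,0,-0.12,0],[0,0,-0.15,0]]' > mv.in && python3 -m crank mv.in|grep -E 'clock|pos|force:';echo '[[0.03,-0.02,-0.02,0],[0.06,-0.05,-0.03,0],[0.09,-0.08,-0.03,0],[0.12,-0.11,-0.03,0],[0.15,-0.14,-0.03,0],[0.18,-0.17,-0.03,0],[0.2,-0.2,-0.03,0],[0.2,-0.2,-0.03,0],[0.2,-0.2,-0.03,0]]' > mv.in && python3 -m crank mv.in|grep -E 'clock|pos|force:'
python3 - <<'E'
from h import *
import pickle
d=cam("top");S=cam("side");D0=pickle.load(open("top.pkl","rb"));S0=pickle.load(open("side.pkl","rb"))
def cop(d,x0,x1,y0,y1):
    h=cv2.cvtColor(d["pixels"],cv2.COLOR_RGB2HSV);m=(h[:,:,0]<16)&(h[:,:,1]>110)&(h[:,:,2]>70)
    v,u=np.nonzero(m[y0:y1,x0:x1]);return (u.mean()+x0).round(1),(v.mean()+y0).round(1),len(u)
print(cop(d,405,445,180,250),cop(S,330,410,240,300))
for k in(10,12,14): print(k,proj(d,W(ST,(14+k,0,54)))[0].round(1),proj(S,W(ST,(14+k,0,54)))[0].round(1))
pad()
a=lambda im,x,y,w,h,k:cv2.resize(im["pixels"][y:y+h,x:x+w,::-1],None,fx=k,fy=k,interpolation=cv2.INTER_CUBIC)
print(np.abs(d["pixels"].astype(int)-D0["pixels"])[100:165,280:445].mean(), np.abs(d["pixels"].astype(int)-D0["pixels"])[165:300,340:385].mean())
E
```

```text
ee_pos: [0.5262, -0.1815, 0.0339]
force: [-0.0, -0.1, -5.8]
grasp_force: 63.2
clock: 19.52
ee_pos: [0.5264, -0.1816, 0.0341]
tcp_rot: [0.0, 0.721, 0.693, 0.0]
force: [0.4, -0.4, -0.6]
opening: 0.045
grasp_force: 0.0
clock: 20.02
ee_pos: [0.526, -0.1814, 0.1864]
force: [1.9, -0.5, 0.4]
grasp_force: 0.0
clock: 20.77
ee_pos: [0.3337, 0.0272, 0.2152]
force: [0.9, -0.2, 0.0]
grasp_force: 0.0
(np.float64(423.7), np.float64(202.4), 149) (np.float64(372.5), np.float64(267.5), 140)
10 [424.1 202.8] [370.9 266.8]
12 [424.1 202.1] [371.6 266.6]
14 [424.1 201.4] [372.4 266.5]
pad shift px [0.2  0.44 0.86] absdiff 14.0
0.6523387723387724 21.613168724279834
```

```bash
python3 -c "
from rig import r
print(r.job_done())"
```

```text
the job is handed in; nothing more can be done
None
```

The holder is out of the dock and latched in the scanning stage, found about 12 mm deeper than the dock's. A gentle pull-back was held by the catch tooth, and after I let go the camera measurement showed the holder still in its latched place. The arm is clear and the job was handed in at about 21 s.

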